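Fit the spring-held guide plate onto the mallet jig

TASK

Fit the aluminium guide plate onto the mallet fitting jig: keeping it tilted, hook its narrow tongue under the jig's ledge and push back the spring bar there, then swing the other end down and let the spring carry the plate forward, so that it lies flat on both blocks with its front edge caught under the catch. Let go of it and leave the other things on the slab where they are.

Things in the scene. Friction and masses are not known exactly. Their poses are not given: they have to be found in the camera images.
- plate_grip (a point): Centre of the black grip block on the loose aluminium guide plate (0.3 to 0.55 kg), 34 mm above the plate's flat underside. Plate axes: x along its length from tongue to nose, y across, z up. The block is 16 mm thick along x (grasp it across this), 60 mm along y, and rises from 10 to 58 mm above the underside. The plate starts flat on the slab.
- plate_tip (a point): Middle of the lower edge at the free end of the plate's tongue: (-95, 0, -34) mm from plate_grip in plate axes; same axes. The tongue is 56 mm wide, 5 mm thick and 30 mm long (x -95 to -65 mm from the grip).
- plate_nose (a point): Middle of the lower edge at the plate's other end, the nose: (+95, 0, -34) mm from plate_grip; same axes. The nose is 84 mm wide, 5 mm thick, 12 mm long (x +83 to +95). Between tongue and nose the plate is 84 mm wide and 10 mm thick, with a 20 mm hole at x = +29.
- plate: The whole guide plate, 190 mm long: origin on its underside at (0, 0, -34) mm from plate_grip; same axes.
- jig: Fixed mallet jig, 245 mm long: two grey blocks, a teak head on a slide rail across between them. Origin on the slab; x from ledge block (robot side) to catch block, y across, z up. Seats of both blocks 72 mm up (x -130 to -72, 70 to 95); head top 70 mm. Seated: plate and jig axes coincide, underside at z 72, plate_tip at x -95, plate_nose at x +95 against the end wall, bar pressed 4 mm.
- jig_ledge (a point): Middle of the ledge's lower front edge, (-83, 0, 85) mm from the jig's origin; jig axes. The ledge is a steel bridge reaching 20 mm from here towards -x, its underside 13 mm and its top 21 mm above the seat, standing on cheeks that leave 64 mm for the tongue (y -32 to +32).
- bar_face (a point): Middle of the spring bar's front face; jig axes. The brass bar, 60 mm wide and 12 mm high, lies under the ledge; free, its face is at jig x -91 mm. It can be pushed 16 mm towards -x to a hard stop (x -107), against about 4 N at first and 13 N at the stop, and moves back damped.
- jig_catch (a point): Middle of the catch's lower edge, (+89, 0, 80) mm from the jig's origin; jig axes. The catch overhangs from the end wall (x 95) back to x 89; underside 8 mm and top 13 mm above the seat. The nose gets down past it only while the tongue holds the bar back 10 mm or more; then it slides under. Side guides at y -47 and +47 mm (x 70 to 95) rise 13 mm.
- face_disc: Bystander: bone-coloured resin disc, 56 mm across, 12 mm high; origin at its underside.
- countersink: Bystander: steel countersink bit lying down, 82 mm long, 22 mm thick; origin at its underside.
- stone: Bystander: white ceramic burnishing stone, 70 x 36 x 22 mm; origin at its underside.
- spanner: Bystander: steel spanner lying at the side.
- brush: Bystander: brush lying at the other side.
Mind the look-alikes: they are no part of the job. What is shaped like the plate but green or yellow is not meant.

How it is judged:
By the outcome, as a careful person would: the job done as asked, in the order asked, and still so for the second after the job is handed in, with the robot touching nothing.
It also fails if it takes over 48 s, if anything falls off the work surface, if the arm or the gripper's body presses on something with over 40 N, if the wrist force passes 120 N, or if a joint passes its speed limit or range.

ROBOT

A 6-joint arm with a two-finger parallel gripper is mounted at the origin on the work surface. World frame = base frame: x ahead of the robot, y to its left, z up, the work surface at z = 0. Lengths are in m, angles in rad, forces in N, time in s.
With the tool pointing down it reaches from about 0.25 to 0.725 m from the base axis. Payload 9.7 kg.
Tool frame: the origin (TCP) lies at the very end of the fingers, on their centre line; the grasp point (between the pads) lies 19 mm behind it (hold_point_z is the z of the grasp point in the tool frame, in m); z points along the fingers, y is the direction in which the jaws open and shut (so a half turn about z gives the same grasp; the last joint's range is limited). The gripper opens to 85 mm and grips with 20 to 120 N. Pads are 22 mm wide; open, the fingers measure 114 mm over their backs; the gripper's body (76 mm by 85 mm) begins 54 mm behind the grasp point. The pads swing forward as they close: fully open they stand 13 mm farther back than shut.
Start: joints at [-1.113, 0.087, 0.176, 1.66, 0, 1.571], TCP at [0.243, -0.493, 0.231] pointing down, gripper open.
Joint ranges: [-3.13, 3.13], [-0.85, 1.81], [-1.15, 1.24], [-2.2, 2.28], [-1.44, 1.52], [-3.14, 3.14]. Speed limits (rad/s): [2.22, 2.22, 2.57, 3.14, 3.14, 3.14].

INTERFACE

Orientations are given as a unit quaternion [x, y, z, w].
In Python, from cell import * gives the robot as it stands. The module is installed in compiled form; this text tells all that it offers.
- The arm moves only by the tool move_arm, never from a script. Its arguments are lists of equal length, an entry for each row: "delta_pos": the shift along the tool's x, y, z in m, a list of three; "angular": the turn, a rotation vector about the tool's x, y, z in rad, a list of three. In form: {"delta_pos": [[x, y, z], ...], "angular": [[ax, ay, az], ...]}. A call has exactly 10 rows; each row shifts and turns the pose as measured when the row begins, along the tool's axes as they then stand; what a row does not reach is not made up. A row lasts 1/10 s, in which the tool goes at most 50 mm and 8.59 degrees, less where a joint would pass 70% of its speed; a pose out of reach is approached as far as the arm can. A call with a gripper value outside its range is refused whole. "fingers" is the gripper command: -1 is fully open, 1 is shut, values between are in proportion, set as the call begins (left out, the last holds). The fingers move at their own pace and stop on an object; "newtons" is the grip in N (left out, the last holds). Time passes only in rows, so rows that do not move let the fingers close, or fill a call up. It gives the time, the measured TCP pose, the force and the opening at its end, in the units of the state.
- state(): the state, without advancing time (a new reading comes with each control period).
- snapshot(name): name is "scene" or "top" or "wrist"; returns a dict with "image" (384x512x3 uint8, red, green, blue), "z_map" (384x512 float32, m along the optical axis (not along the pixel's ray), 0 where there is no reading), "fovy" (degrees; the focal length in pixels is half the picture's height over the tangent of half this angle, whatever the lens; pixels are square), "cx", "cy" (the principal point, pixels), "R" (3x3) and "t" (3): a world point X has camera coordinates R X + t; the wrist camera has in their place "hand_eye" (4x4, takes a point from camera to tool coordinates, whose origin is the TCP and whose axes are the flange's). Camera axes: x right, y down, z forward; pixel columns grow to the right and rows downward; lengths in m; the calibration is good to about 2 mm. A picture is of the moment at which its call begins: read the wrist's pose just before it.
- job_done(): hands the job in, once; it reports no verdict.
The state is a dict: "clock": time; "q": joint angles; "joint_velocities": joint speeds; "effort": joint torques, N m; "ee_pos": TCP position; "orientation": TCP orientation; "force": force on the tool from outside, world axes, zero at the start; "ft_torque": the same for the moment, N m; "opening": opening from 0.0 (shut) to 1.0 (fully open).
Only numpy, scipy, OpenCV 4.12 (cv2) and the standard library are available. Lean on these libraries where they do the work, as an engineer would, in place of code of your own. Each camera call takes 0.05 s, during which the arm holds its last target. There are 200 camera calls.

## Working session

There is one attempt and no reset: what is moved stays moved. The work goes in short steps, Python scripts to look and compute and a tool call to move; the robot and the scene stay as the last step left them, time stands still between calls to the robot, and variables do not carry over. Pictures are saved under pics/ and viewed, about 8 in all and at most 12, crops included, and the job is handed in when it is done.

Besides the shell and the picture viewer there is one more tool, called after "Emit:" as name(argument=value, ...) on one line, values as JSON. move_arm: Moves the arm, as the interface text tells. Its arguments: {"type":"object","properties":{"delta_pos":{"type":"array"},"angular":{"type":"array"},"fingers":{"type":"number"},"newtons":{"type":"number"}},"required":["delta_pos","angular"]}

```bash
mkdir -p pics
cat > h.py <<'E'
from cell import *
import numpy as np, cv2
from scipy.spatial.transform import Rotation as Ro
def K(s):
    f=s["image"].shape[0]/2/np.tan(np.radians(s["fovy"])/2); return f,s["cx"],s["cy"]
def snap(name,save=None):
    st=state(); s=snapshot(name)
    if name=="wrist":
        T=np.eye(4);T[:3,:3]=Ro.from_quat(st["orientation"]).as_matrix();T[:3,3]=st["ee_pos"]
        M=np.linalg.inv(T@s["hand_eye"]); s["R"]=M[:3,:3];s["t"]=M[:3,3]
    if save:
        cv2.imwrite("pics/"+save+".png",s["image"][:,:,::-1]); np.savez("pics/"+save+".npz",**{k:s[k] for k in("image","z_map","fovy","cx","cy","R","t")})
    return s
def cloud(s):
    f,cx,cy=K(s);z=s["z_map"];v,u=np.mgrid[:z.shape[0],:z.shape[1]]
    P=np.stack([(u-cx)/f*z,(v-cy)/f*z,z],-1)
    return (P-s["t"])@s["R"]
E
python3 - <<'E'
from h import *
a=snap("top","top0");b=snap("scene","scene0")
print(state()); 
for s in(a,b): print(s["fovy"],s["cx"],s["cy"],s["R"].round(3).tolist(),np.round(-s["R"].T@s["t"],3))
cv2.imwrite("pics/both.png",np.vstack([cv2.resize(np.hstack([a["image"],b["image"]])[:,:,::-1],(800,300))]))
cv2.imwrite("pics/top0b.png",cv2.resize(a["image"][:,:,::-1],(800,600)))
E
```

```text
{'clock': 0.1, 'q': array([-1.11298899e+00,  8.73983835e-02,  1.75248154e-01,  1.65984026e+00,
       -4.13515970e-05,  1.57078976e+00]), 'joint_velocities': array([ 0.00100404,  0.00078276,  0.00410595,  0.00031215, -0.00037618,
       -0.00077107]), 'effort': array([-2.06815316e-04, -5.21562231e+01,  4.65651619e+01,  1.60683109e-02,
       -6.26427823e-05,  1.95580657e-05]), 'ee_pos': array([ 0.24298632, -0.49317877,  0.23067551]), 'orientation': array([ 9.73914827e-01,  2.26913096e-01, -1.55618310e-04, -5.76816060e-04]), 'force': array([0.72578331, 0.95637019, 0.20941364]), 'ft_torque': array([-0.03906196,  0.00683058, -0.03518945]), 'opening': 1.0003043492334953}
54.330310100659744 257.86484974014377 194.68979073592516 [[0.02, -1.0, 0.011], [-0.996, -0.021, -0.089], [0.089, -0.009, -0.996]] [ 0.348 -0.004  1.425]
50.090296180466126 249.72934083221745 192.8800832115239 [[0.449, 0.893, 0.009], [0.692, -0.341, -0.636], [-0.565, 0.292, -0.771]] [ 1.118 -0.321  0.989]
```

View pics/top0b.png

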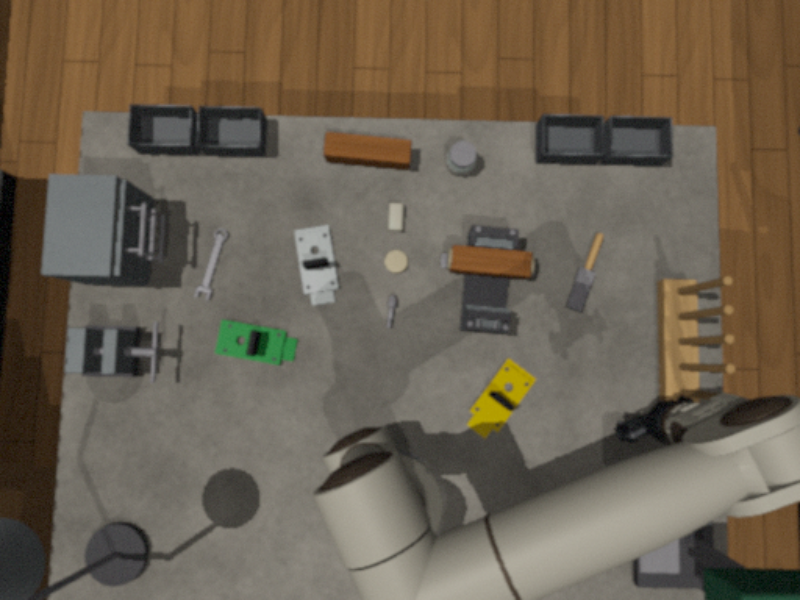

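View pics/scene0.png

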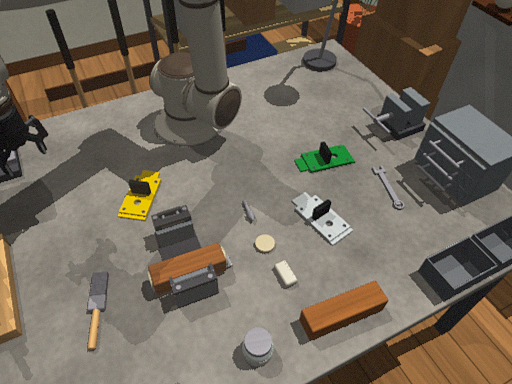

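The top view shows the aluminium plate at about (317,265) with its tongue towards the robot at (321,297). The jig spans (495,235) to (488,322), with its ledge block nearer the robot. Both are rotated only slightly from world x. Next I'll take coarse poses from the depth.

```bash
cat > m.py <<'E'
from h import *
L=dict(np.load("pics/top0.npz"));S=dict(np.load("pics/scene0.npz"))
for n,s in(("top",L),("scene",S)):
    P=cloud(s); im=s["image"].astype(int)
    zs=P[...,2]; print(n,"slab",np.median(zs[(abs(P[...,0]-.4)<.1)&(abs(P[...,1])<.03)]))
    br=im.min(-1);sat=im.max(-1)-br
    m=(br>120)&(sat<30)&(abs(P[...,0]-.42)<.14)&(abs(P[...,1]-.2)<.1)&(zs<.03)
    nn,lab,st,_=cv2.connectedComponentsWithStats(m.astype(np.uint8)); k=1+np.argmax(st[1:,4])
    Q=P[lab==k]; r=cv2.minAreaRect(Q[:,:2].astype(np.float32)); print("plate",len(Q),r,np.median(Q[:,2]))
    g=(abs(P[...,0]-r[0][0])<.06)&(abs(P[...,1]-r[0][1])<.05)&(zs>.035)&(zs<.08)
    print("grip",P[g].mean(0),g.sum(), cv2.minAreaRect(P[g][:,:2].astype(np.float32)))
    j=(abs(P[...,0]-.42)<.2)&(abs(P[...,1]+.2)<.12)&(zs>.05)&(zs<.12)
    J=P[j]; print("jig",j.sum(),cv2.minAreaRect(J[:,:2].astype(np.float32)))
    g=(sat<25)&j; print("grey",cv2.minAreaRect(P[g][:,:2].astype(np.float32)), P[g].min(0),P[g].max(0))
E
python3 m.py
```

```text
top slab 1.425180609850362
plate 448 ((0.5145894289016724, 0.19185784459114075), (0.0880809798836708, 0.09026089310646057), 1.8017902374267578) 0.007334189262142362
grip [0.56596485 0.19787321 0.05382945] 76 ((0.5679998993873596, 0.1959558129310608), (0.016378501430153847, 0.057991281151771545), 8.021932601928711)
jig 1529 ((0.42958152294158936, -0.208759143948555), (0.19947609305381775, 0.38655367493629456), 85.72236633300781)
grey ((0.42825424671173096, -0.19616639614105225), (0.1570885330438614, 0.38430413603782654), 89.35671997070312) [ 0.23523826 -0.27682645  0.05018505] [ 0.61999587 -0.11918372  0.09885394]
scene slab 0.0013817315015400775
plate 1841 ((0.41997870802879333, 0.22310437262058258), (0.1533336639404297, 0.2798956036567688), 89.99742126464844) 0.0021035706359330804
grip [nan nan nan] 0 ((0.0, 0.0), (0.0, 0.0), 0.0)
jig 2908 ((0.42768019437789917, -0.21060791611671448), (0.19939163327217102, 0.39131635427474976), 86.44105529785156)
grey ((0.43044763803482056, -0.25328513979911804), (0.4017839729785919, 0.19105841219425201), 10.582449913024902) [ 0.22826287 -0.31984052  0.05004778] [ 0.61997908 -0.12248689  0.10003407]m.py:11: RuntimeWarning: Mean of empty slice.
  print("grip",P[g].mean(0),g.sum(), cv2.minAreaRect(P[g][:,:2].astype(np.float32)))
  ret = um.true_divide(
```

```bash
cat >> h.py <<'E'
from scipy.linalg import expm,logm
def tool(pos,yaw,tilt=0):
    """tool pose: y along plate x (heading yaw), z down; tilt>0 raises nose (about plate -y)."""
    R=Ro.from_euler("z",yaw)*Ro.from_rotvec([0,-tilt,0])*Ro.from_matrix(np.array([[0,1,0],[1,0,0],[0,0,-1.]]))
    T=np.eye(4);T[:3,:3]=R.as_matrix();T[:3,3]=pos;return T
def cur(st=None):
    st=st or state();T=np.eye(4);T[:3,:3]=Ro.from_quat(st["orientation"]).as_matrix();T[:3,3]=st["ee_pos"];return T
def step(A,B,n):
    X=expm(np.real(logm(np.linalg.inv(A)@B))/n)
    d=X[:3,3];w=Ro.from_matrix(X[:3,:3]).as_rotvec()
    print(n,"x",d.round(4).tolist(),w.round(4).tolist());
E
python3 -c "
from h import *
step(cur(),tool([.47,-.2,.32],0),10)"
```

```text
10 x [0.039, 0.0018, -0.0089] [-0.0001, -0.0001, -0.1113]
```

Emit:
move_arm(delta_pos=[[0.039,0.002,-0.009],[0.039,0.002,-0.009],[0.039,0.002,-0.009],[0.039,0.002,-0.009],[0.039,0.002,-0.009],[0.039,0.002,-0.009],[0.039,0.002,-0.009],[0.039,0.002,-0.009],[0.039,0.002,-0.009],[0.039,0.002,-0.009]], angular=[[0,0,-0.111],[0,0,-0.111],[0,0,-0.111],[0,0,-0.111],[0,0,-0.111],[0,0,-0.111],[0,0,-0.111],[0,0,-0.111],[0,0,-0.111],[0,0,-0.111]], fingers=-1)

```text
clock: 1.1
ee_pos: [0.4732, -0.1915, 0.3166]
orientation: [0.696, 0.718, -0.0, -0.007]
force: [1.1, 0.1, -0.1]
opening: 1.003
```

Run:
```python
from h import *
s=snap("wrist","w1"); print(state()["ee_pos"],state()["q"].round(3),s["hand_eye"].round(3).tolist(),s["fovy"])
step(cur(),tool([.52,.2,.28],.1),10)
```

```text
[ 0.47370004 -0.18711064  0.31876923] [-0.38   0.052  0.313  1.842  0.007  1.15 ] [[0.001, -0.948, -0.318, 0.082], [1.0, 0.001, 0.0, 0.001], [0.0, -0.318, 0.948, -0.143], [0.0, 0.0, 0.0, 1.0]] 69.70075429404238
10 x [0.0383, 0.0073, 0.0041] [-0.0007, -0.0011, -0.0059]
```

View pics/w1.png

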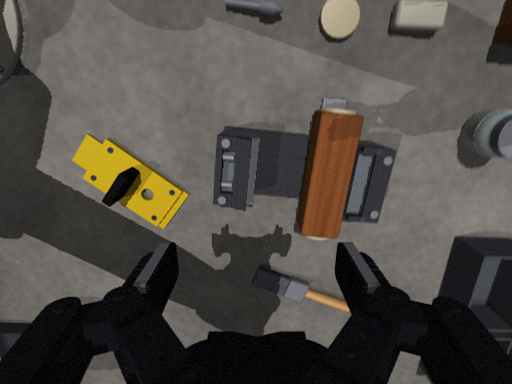

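The wrist view shows the jig's ledge block at (235,168), the teak head at (330,175) and the catch block at (372,185). The yellow decoy is at (130,180). I'll move on to the plate.

Emit:
move_arm(delta_pos=[[0.039,0.0075,0.005],[0.039,0.0075,0.005],[0.039,0.0075,0.005],[0.039,0.0075,0.005],[0.039,0.0075,0.005],[0.039,0.0075,0.005],[0.039,0.0075,0.005],[0.039,0.0075,0.005],[0.039,0.0075,0.005],[0,0,0]], angular=[[0,0,-0.006],[0,0,-0.006],[0,0,-0.006],[0,0,-0.006],[0,0,-0.006],[0,0,-0.006],[0,0,-0.006],[0,0,-0.006],[0,0,-0.006],[0,0,0]])

```text
clock: 2.15
ee_pos: [0.5172, 0.1837, 0.2719]
orientation: [0.671, 0.741, -0.001, -0.007]
force: [-0.2, -0.6, -0.5]
opening: 1.001
```

```bash
cat > ortho.py <<'E'
from h import *
def ortho(s,x0,y0,w,h,r=.0005):
    """bin cloud: rows=+x up, cols = -y right"""
    P=cloud(s).reshape(-1,3);C=s["image"].reshape(-1,3)[:,::-1]
    f=K(s)[0]
    u=((y0+w/2-P[:,1])/r).astype(int);v=((x0+h/2-P[:,0])/r).astype(int)
    W,H=int(w/r),int(h/r); o=np.zeros((H,W,3),np.uint8);Z=np.full((H,W),-1.)
    k=(u>=0)&(u<W)&(v>=0)&(v<H)&(s["z_map"].ravel()>0)
    for i in np.where(k)[0][np.argsort(P[k,2])]:
        o[v[i]:v[i]+2,u[i]:u[i]+2]=C[i];Z[v[i]:v[i]+2,u[i]:u[i]+2]=P[i,2]
    return o,Z
E
python3 - <<'E'
from ortho import *
s=snap("wrist","w2"); print(state()["ee_pos"],state()["q"].round(3))
j=dict(np.load("pics/w1.npz"))
for n,q in(("w1",j),("w2",s)):
    P=cloud(q); z=P[...,2]; print(n,"slab",np.median(z[abs(z)<.01]))
a,Za=ortho(s,.55,.2,.15,.25,.0008); 
b,Zb=ortho(j,.54,-.2,.2,.28,.0008)
def hm(Z): return cv2.applyColorMap(np.clip(Z/.1*255,0,255).astype(np.uint8),cv2.COLORMAP_JET)
im=np.zeros((350,1000,3),np.uint8)
x=0
for q in(a,b,hm(Zb)): im[:q.shape[0],x:x+q.shape[1]]=q;x+=q.shape[1]+5
cv2.imwrite("pics/o1.png",im[:,:700])
cv2.imwrite("pics/o1.png",cv2.resize(im[:,:700],(800,400)))
E
```

```text
[0.51706716 0.18205971 0.27238724] [0.333 0.111 0.283 1.75  0.011 1.805]
w1 slab 0.0009886274932015254
w2 slab 0.0009554636232494806
```

View pics/o1.png

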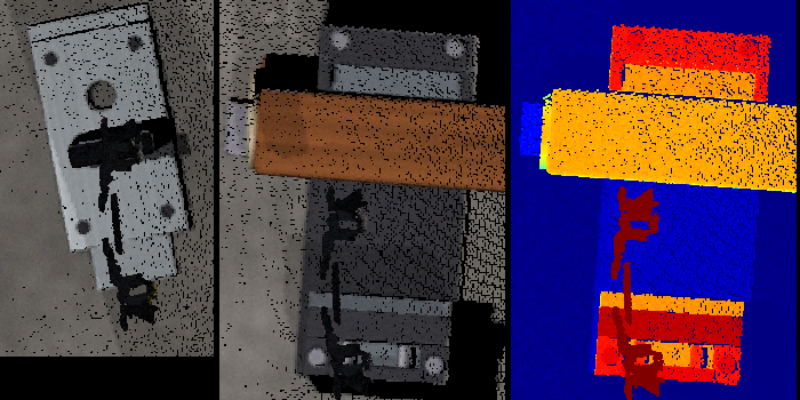

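```bash
cat > fit.py <<'E'
from h import *
def pts(n):
    s=dict(np.load(f"pics/{n}.npz"));P=cloud(s);return P,s["image"].astype(int)
def big(m):
    nn,l,st,_=cv2.connectedComponentsWithStats(m.astype(np.uint8),connectivity=8);k=1+np.argmax(st[1:,4]);return l==k
def rect(Q,name):
    r=cv2.minAreaRect((Q[:,:2]*1000).astype(np.float32));print(name,len(Q),np.round(r[0],1),np.round(r[1],1),round(r[2],2),"z",np.median(Q[:,2]).round(4));return r
P,im=pts("w2");z=P[...,2];R=(abs(P[...,0]-.55)<.13)&(abs(P[...,1]-.2)<.08)
rect(P[big(R&(z>.007)&(z<.014))],"plate10"); rect(P[big(R&(z>.0035)&(z<.014))],"plateall")
rect(P[big(R&(z>.054)&(z<.063))],"grip")
P,im=pts("w1");z=P[...,2];R=(abs(P[...,1]+.2)<.1)&(z<.1)
lb=R&(P[...,0]<.47)&(P[...,0]>.38)
rect(P[big(lb&(z>.068)&(z<.097))],"ledgeblock");rect(P[big(lb&(z>.089)&(z<.097))],"ledge");rect(P[big(lb&(z>.07)&(z<.077))],"seat")
sat=im.max(-1)-im.min(-1)
c=R&(P[...,0]>.56)&(P[...,0]<.68)&(sat<30)
rect(P[big(c&(z>.068))],"catchblock");rect(P[big(c&(z>.081))],"catch");rect(P[big(c&(z>.07)&(z<.077))],"cseat")
rect(P[big(R&(abs(z-.07)<.006)&(sat>40)&(P[...,1]>-.26))],"head")
E
python3 fit.py
```

```text
plate10 4871 [580.9 198.3] [155.3  84.5] 11.11 z 0.0109
plateall 6017 [571.8 196.5] [190.7  84.6] 10.99 z 0.0107
grip 539 [571.3 197.2] [16.1 58.8] 10.64 z 0.0587
ledgeblock 2785 [ 443.6 -210.9] [100.1  57.9] 85.94 z 0.088
ledge 1019 [ 451.7 -211.4] [99.9 19.9] 85.83 z 0.0938
seat 379 [ 464.7 -212.8] [99.2 10.6] 89.51 z 0.0729
catchblock 2707 [ 636.3 -225.1] [110.3  45.7] 85.99 z 0.0849
catch 1600 [ 636.5 -225.2] [110.1  45.4] 85.99 z 0.0858
cseat 1006 [ 625.4 -222.7] [107.   23.4] 85.63 z 0.0729
head 3853 [ 583.8 -191.6] [140.5  59.2] 85.83 z 0.0708
```

Fits agree well. Plate centre is (571.5, 197) mm with yaw 11.0°, and jig origin is (544.3, −218.2) mm with yaw −4.1°. Next is the approach to the grip block.

```bash
python3 -c "
from h import *
step(cur(),tool([.5713,.197,.06],.192),8)"
```

```text
8 x [0.0008, 0.0071, 0.0265] [-0.0012, -0.0012, -0.0118]
```

Emit:
move_arm(delta_pos=[[0.001,0.007,0.0265],[0.001,0.007,0.0265],[0.001,0.007,0.0265],[0.001,0.007,0.0265],[0.001,0.007,0.0265],[0.001,0.007,0.0265],[0.001,0.007,0.0265],[0.001,0.007,0.0265],[0,0,0],[0,0,0]], angular=[[-0.001,-0.001,-0.012],[-0.001,-0.001,-0.012],[-0.001,-0.001,-0.012],[-0.001,-0.001,-0.012],[-0.001,-0.001,-0.012],[-0.001,-0.001,-0.012],[-0.001,-0.001,-0.012],[-0.001,-0.001,-0.012],[0,0,0],[0,0,0]])

```text
clock: 3.2
ee_pos: [0.5724, 0.1894, 0.0551]
orientation: [0.637, 0.77, -0.0, 0.0]
force: [-0.2, 0.3, 0.0]
opening: 1.003
```

```bash
python3 -c "
from h import *
print(state()['ee_pos'],Ro.from_quat(state()['orientation']).as_matrix().round(4).tolist())
step(cur(),tool([.5713,.197,.017],.192),7)"
```

```text
[0.57236855 0.1893705  0.05507563] [[-0.1873, 0.9823, -0.0], [0.9823, 0.1873, -0.0006], [-0.0006, -0.0001, -1.0]]
7 x [0.0011, 0.0001, 0.0054] [-0.0, 0.0001, -0.0005]
```

Emit:
move_arm(delta_pos=[[0.001,0,0.0054],[0.001,0,0.0054],[0.001,0,0.0054],[0.001,0,0.0054],[0.001,0,0.0054],[0.001,0,0.0054],[0.001,0,0.005],[0,0,0],[0,0,0],[0,0,0]], angular=[[0,0,0],[0,0,0],[0,0,0],[0,0,0],[0,0,0],[0,0,0],[0,0,0],[0,0,0],[0,0,0],[0,0,0]])

```text
clock: 4.2
ee_pos: [0.5724, 0.1968, 0.0197]
orientation: [0.638, 0.77, 0.002, 0.002]
force: [0.2, 1.1, 0.2]
opening: 1.0
```

Emit:
move_arm(delta_pos=[[0,0,0.002],[0,0,0],[0,0,0],[0,0,0],[0,0,0],[0,0,0],[0,0,0],[0,0,0],[0,0,0],[0,0,0]], angular=[[0,0,0],[0,0,0],[0,0,0],[0,0,0],[0,0,0],[0,0,0],[0,0,0],[0,0,0],[0,0,0],[0,0,0]], fingers=1, newtons=90)

```text
clock: 5.2
ee_pos: [0.5728, 0.1968, 0.0185]
orientation: [0.638, 0.77, 0.003, 0.002]
force: [0.7, 0.7, 0.8]
opening: 0.174
```

```bash
python3 -c "
from h import *
print(state()['ee_pos'],state()['opening'],state()['force'],cur()[:3,:3].round(4).tolist())
step(cur(),tool([.5724,.197,.20],.192),10)"
```

```text
[0.57278166 0.19678681 0.01848136] 0.17431543550781817 [0.70408732 0.73570106 0.83666823] [[-0.186, 0.9825, 0.0063], [0.9826, 0.186, 0.0017], [0.0005, 0.0065, -1.0]]
10 x [0.0, 0.0, -0.0182] [0.0007, -0.0, -0.0005]
```

Emit:
move_arm(delta_pos=[[0,0,-0.005],[0,0,-0.015],[0,0,-0.02],[0,0,-0.02],[0,0,-0.02],[0,0,-0.02],[0,0,-0.02],[0,0,-0.02],[0,0,-0.02],[0,0,-0.02]], angular=[[0,0,0],[0,0,0],[0,0,0],[0,0,0],[0,0,0],[0,0,0],[0,0,0],[0,0,0],[0,0,0],[0,0,0]])

```text
clock: 6.2
ee_pos: [0.5685, 0.1953, 0.2081]
orientation: [0.638, 0.77, -0.001, 0.0]
force: [0.4, 0.1, -4.7]
opening: 0.172
```

```bash
cat >> h.py <<'E'
def fr(pos,yaw,tilt=0):
    T=np.eye(4);T[:3,:3]=(Ro.from_euler("z",yaw)*Ro.from_rotvec([0,-tilt,0])).as_matrix();T[:3,3]=pos;return T
JIG=fr([.5443,-.2182,0],-.0716)
# plate (origin on underside) in tool, from the grasp reading
_A=np.eye(4);_A[:3,:3]=Ro.from_quat([.6375,.7704,.003,.002]).as_matrix();_A[:3,3]=[.5728,.1968,.0185]
_A[:3,:3]=np.array([[-.186,.9825,.0063],[.9826,.186,.0017],[.0005,.0065,-1]])
PT=np.linalg.inv(_A)@fr([.5727,.197,0],.1871)
PT[:3,:3]=Ro.from_matrix(PT[:3,:3]).as_matrix()
TIP=fr([-.095,0,0],0)
def goal(x,z,tilt,y=0):
    """tool pose for plate_tip at jig x, height z above seat (mm), tilt in deg"""
    return JIG@fr([x/1e3,y/1e3,.072+z/1e3],0,np.radians(tilt))@np.linalg.inv(PT@TIP)
def where():
    T=np.linalg.inv(JIG)@cur()@PT@TIP; n=T@[.19,0,0,1]
    e=Ro.from_matrix(T[:3,:3]).as_euler("ZYX",degrees=True)
    s=state();print("t",round(s["clock"],2),"tip",(T[:3,3]*1e3-[0,0,72]).round(1),"nose",(n[:3]*1e3-[0,0,72]).round(1),"yaw,tilt,roll",(e*[1,-1,1]).round(2),"F",np.round(s["force"],1),"op",round(s["opening"],3))
E
python3 -c "
from h import *
where()
print(goal(-65,70,12)[:3,3])
step(cur(),goal(-65,70,12),12)"
```

```text
t 6.2 tip [-97.6 390.  118.3] nose [ 86.1 438.6 116.9] yaw,tilt,roll [14.82 -0.42 -0.08] F [ 0.4  0.1 -4.7] op 0.172
[ 0.56836029 -0.22014133  0.17985966]
12 x [-0.0346, -0.0026, 0.0023] [-0.018, -0.0022, 0.0215]
```

Emit:
move_arm(delta_pos=[[-0.02,-0.0026,0.001],[-0.035,-0.0026,0.002],[-0.035,-0.0026,0.002],[-0.035,-0.0026,0.002],[-0.035,-0.0026,0.002],[-0.035,-0.0026,0.002],[-0.035,-0.0026,0.002],[-0.035,-0.0026,0.002],[-0.035,-0.0026,0.002],[-0.035,-0.0026,0.002]], angular=[[-0.018,-0.002,0.0215],[-0.018,-0.002,0.0215],[-0.018,-0.002,0.0215],[-0.018,-0.002,0.0215],[-0.018,-0.002,0.0215],[-0.018,-0.002,0.0215],[-0.018,-0.002,0.0215],[-0.018,-0.002,0.0215],[-0.018,-0.002,0.0215],[-0.018,-0.002,0.0215]])

```text
clock: 7.2
ee_pos: [0.5719, -0.1476, 0.2011]
orientation: [0.714, 0.693, 0.068, 0.07]
force: [0.2, 0.2, -4.2]
opening: 0.174
```

```bash
python3 -c "
from h import *
where()
step(cur(),goal(-62,40,12),8)"
```

```text
t 7.2 tip [-67.4  68.8  93. ] nose [119.1  76.6 128.8] yaw,tilt,roll [2.420e+00 1.087e+01 1.000e-02] F [ 0.2  0.2 -4.2] op 0.174
8 x [-0.0091, -0.0009, 0.0063] [-0.0025, -0.0011, 0.0052]
```

Emit:
move_arm(delta_pos=[[-0.009,-0.001,0.006],[-0.009,-0.001,0.006],[-0.009,-0.001,0.006],[-0.009,-0.001,0.006],[-0.009,-0.001,0.006],[-0.009,-0.001,0.006],[-0.008,-0.001,0.006],[-0.006,-0.001,0.006],[0,0,0],[0,0,0]], angular=[[-0.0025,-0.001,0.005],[-0.0025,-0.001,0.005],[-0.0025,-0.001,0.005],[-0.0025,-0.001,0.005],[-0.0025,-0.001,0.005],[-0.0025,-0.001,0.005],[-0.0025,-0.001,0.005],[-0.0025,-0.001,0.005],[0,0,0],[0,0,0]])

```text
clock: 8.2
ee_pos: [0.5688, -0.2214, 0.1495]
orientation: [0.729, 0.676, 0.074, 0.078]
force: [-0.2, -0.4, -3.6]
opening: 0.175
```

Run:
```python
from h import *
where()
step(cur(),goal(-62,4,12),8)
s=snap("wrist","w3")
t=snap("scene","s3")
cv2.imwrite("pics/c3.png",np.hstack([cv2.resize(s["image"],(430,322)),cv2.resize(t["image"][180:330,120:290],(365,322))])[:,:,::-1])
```

```text
t 8.2 tip [-64.5  -0.9  39.7] nose [121.4  -1.6  79.1] yaw,tilt,roll [-0.2  11.97  0.06] F [-0.2 -0.4 -3.6] op 0.175
8 x [0.0002, -0.0007, 0.0044] [-0.0001, -0.0, -0.0004]
```

View pics/c3.png

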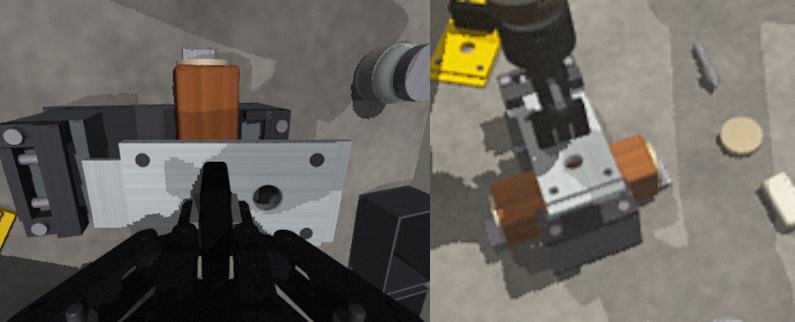

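The view shows the tongue at (100,195) in front of the ledge block at (50,180), tilted nose up and roughly centred. I'll check the held plate and the ledge numerically from the same snapshot.

Run:
```python
from h import *
s=dict(np.load("pics/w3.npz"));P=cloud(s).reshape(-1,3);im=s["image"].reshape(-1,3).astype(int)
H=np.c_[P,np.ones(len(P))]
Q=(H@np.linalg.inv(cur()@PT).T)[:,:3]*1e3   # plate frame
J=(H@np.linalg.inv(JIG).T)[:,:3]*1e3
q=(abs(Q[:,2]-10)<5)&(abs(Q[:,0])<110)&(abs(Q[:,1])<55)&(im.min(1)>70)
A=Q[q]
b=(A[:,0]>30)&(A[:,0]<80)&(abs(A[:,1])<38); c=np.c_[A[b][:,:2],np.ones(b.sum())]
print("plane",np.linalg.lstsq(c,A[b][:,2],rcond=None)[0])
for x0,x1 in((-92,-70),(-60,-20),(35,80)):
    k=(A[:,0]>x0)&(A[:,0]<x1);print("plate y ext",x0,np.percentile(A[k][:,1],[.5,99.5]).round(1),np.median(A[k][:,2]).round(2))
print("plate x ext",np.percentile(A[abs(A[:,1])<20][:,0],[.2,99.8]))
l=(abs(J[:,2]-94)<3)&(J[:,0]<-60)&(J[:,0]>-120)&(abs(J[:,1])<60)
r=cv2.minAreaRect(J[l][:,:2].astype(np.float32));print("ledge",r,np.median(J[l][:,2]))
```

```text
plane [6.76418563e-03 2.22610690e-03 1.01472307e+01]
plate y ext -92 [-27.1  28.1] 5.43
plate y ext -60 [-27.7  42.5] 10.27
plate y ext 35 [-36.   42.5] 10.56
plate x ext [-92.61969123  96.37395438]
ledge ((-100.99090576171875, 0.18956756591796875), (100.20128631591797, 37.427494049072266), 89.9125747680664) 93.78807163273119
```

Emit:
move_arm(delta_pos=[[0,-0.0007,0.0044],[0,-0.0007,0.0044],[0,-0.0007,0.0044],[0,-0.0007,0.0044],[0,-0.0007,0.0044],[0,-0.0007,0.0044],[0,-0.0007,0.0044],[0,-0.0007,0.0044],[0,0,0],[0,0,0]], angular=[[0,0,0],[0,0,0],[0,0,0],[0,0,0],[0,0,0],[0,0,0],[0,0,0],[0,0,0],[0,0,0],[0,0,0]])

```text
clock: 9.3
ee_pos: [0.5714, -0.2204, 0.1113]
orientation: [0.728, 0.677, 0.074, 0.079]
force: [0.2, -0.3, -3.8]
opening: 0.175
```

```bash
python3 -c "
from h import *
where()
step(cur(),goal(-88,3,12),8)"
```

```text
t 9.3 tip [-61.9   0.1   1.4] nose [123.9  -0.2  41. ] yaw,tilt,roll [-0.1  12.01  0.05] F [ 0.2 -0.3 -3.8] op 0.175
8 x [0.0, -0.0031, -0.0009] [0.0, -0.0001, -0.0002]
```

Emit:
move_arm(delta_pos=[[0,-0.003,-0.0012],[0,-0.003,-0.001],[0,-0.003,-0.0008],[0,-0.003,-0.0007],[0,-0.003,-0.0006],[0,-0.003,-0.0006],[0,-0.003,-0.0006],[0,-0.003,-0.0006],[0,0,0],[0,0,0]], angular=[[0,0,0],[0,0,0],[0,0,0],[0,0,0],[0,0,0],[0,0,0],[0,0,0],[0,0,0],[0,0,0],[0,0,0]])

```text
clock: 10.3
ee_pos: [0.5446, -0.2187, 0.1134]
orientation: [0.728, 0.677, 0.074, 0.079]
force: [-0.2, 0.1, -4.1]
opening: 0.179
```

```bash
python3 -c "
from h import *
where()
step(cur(),goal(-104,2,11),8)"
```

```text
t 10.3 tip [-88.8  -0.1   3.4] nose [97.  -0.5 43.3] yaw,tilt,roll [-0.11 12.11  0.02] F [-0.2  0.1 -4.1] op 0.179
8 x [0.0, -0.0019, 0.0] [0.0024, 0.0, -0.0002]
```

Emit:
move_arm(delta_pos=[[0,-0.002,0],[0,-0.002,0],[0,-0.002,0],[0,-0.002,0],[0,-0.002,0],[0,-0.002,0],[0,-0.002,0],[0,-0.002,0],[0,-0.0005,0],[0,-0.0005,0]], angular=[[0.0024,0,0],[0.0024,0,0],[0.0024,0,0],[0.0024,0,0],[0.0024,0,0],[0.0024,0,0],[0.0024,0,0],[0.0024,0,0],[0,0,0],[0,0,0]])

```text
clock: 11.3
ee_pos: [0.5355, -0.2179, 0.1135]
orientation: [0.727, 0.678, 0.074, 0.079]
force: [7.0, 0.9, -6.8]
opening: 0.176
```

```bash
python3 -c "
from h import *
where()
step(cur(),goal(-104,1.5,9),5)"
```

```text
t 11.3 tip [-97.9  -0.2   3.6] nose [87.9  0.  43.1] yaw,tilt,roll [6.000e-02 1.201e+01 1.000e-02] F [ 7.   0.9 -6.8] op 0.176
5 x [0.0, -0.0011, 0.0012] [0.0105, -0.0001, 0.0002]
```

Emit:
move_arm(delta_pos=[[0,-0.001,0.0015],[0,-0.001,0.0015],[0,-0.0015,0.001],[0,-0.002,0.001],[0,-0.002,0],[0,-0.002,0],[0,-0.002,0],[0,-0.001,0],[0,-0.001,0],[0,-0.001,0]], angular=[[0.01,0,0],[0.01,0,0],[0.01,0,0],[0.01,0,0],[0.01,0,0],[0.005,0,0],[0,0,0],[0,0,0],[0,0,0],[0,0,0]])

```text
clock: 12.3
ee_pos: [0.5349, -0.2176, 0.1116]
orientation: [0.727, 0.68, 0.064, 0.068]
force: [8.4, 0.1, -7.2]
opening: 0.174
```

```bash
python3 -c "
from h import *
where()
step(cur(),goal(-105,1,9),5)"
```

```text
t 12.3 tip [-99.6  -0.3   4.3] nose [87.3  0.6 38.6] yaw,tilt,roll [ 0.29 10.41  0.  ] F [ 8.4  0.1 -7.2] op 0.174
5 x [-0.0, -0.0011, 0.0009] [0.0049, -0.0002, 0.001]
```

Emit:
move_arm(delta_pos=[[0,-0.001,0.002],[0,-0.002,0.002],[0,-0.002,0.002],[0,-0.003,0.001],[0,-0.003,0.001],[0,-0.003,0],[0,-0.003,0],[0,-0.003,0],[0,-0.002,0],[0,-0.002,0]], angular=[[0.003,0,0.001],[0.003,0,0.001],[0.003,0,0.001],[0.003,0,0.001],[0.003,0,0.001],[0.003,0,0],[0,0,0],[0,0,0],[0,0,0],[0,0,0]])

```text
clock: 13.3
ee_pos: [0.5298, -0.2176, 0.1106]
orientation: [0.726, 0.679, 0.072, 0.077]
force: [9.9, 0.2, -7.3]
opening: 0.174
```

```bash
python3 -c "
from h import *
where()
step(cur(),goal(-105,1,9),5)"
```

```text
t 13.3 tip [-103.8   -0.7    1.1] nose [82.2  0.2 39.8] yaw,tilt,roll [ 0.28 11.75 -0.08] F [ 9.9  0.2 -7.3] op 0.174
5 x [0.0001, -0.0001, 0.0009] [0.0096, 0.0001, 0.001]
```

```bash
python3 -c "
from h import *
step(cur(),goal(-105,0.8,6),8)
step(goal(-105,0.8,6),goal(-105,0.8,0),8)"
```

```text
8 x [0.0, 0.0001, 0.0012] [0.0125, 0.0001, 0.0006]
8 x [-0.0, 0.0002, 0.0012] [0.0131, -0.0, 0.0]
```

Emit:
move_arm(delta_pos=[[0,-0.002,0.0012],[0,-0.0022,0.0012],[0,-0.0022,0.0012],[0,-0.0022,0.0012],[0,-0.0022,0.0012],[0,-0.0022,0.0012],[0,-0.0022,0.0012],[0,-0.0022,0.0012],[0,-0.002,0],[0,-0.002,0]], angular=[[0.016,0,0.001],[0.016,0,0.001],[0.016,0,0.001],[0.016,0,0.001],[0.016,0,0.001],[0.016,0,0],[0.016,0,0],[0.016,0,0],[0.003,0,0],[0.003,0,0]])

```text
clock: 14.3
ee_pos: [0.53, -0.2177, 0.1023]
orientation: [0.729, 0.682, 0.04, 0.042]
force: [12.9, -0.5, -8.8]
opening: 0.171
```

Run:
```python
from h import *
where()
step(cur(),goal(-105,0.8,0),8)
s=snap("wrist","w4");P=cloud(s).reshape(-1,3);im=s["image"].reshape(-1,3).astype(int)
J=(np.c_[P,np.ones(len(P))]@np.linalg.inv(JIG).T)[:,:3]*1e3-[0,0,72]
Q=(np.c_[P,np.ones(len(P))]@np.linalg.inv(cur()@PT).T)[:,:3]*1e3
q=(abs(Q[:,2]-10)<6)&(abs(Q[:,0])<115)&(abs(Q[:,1])<55)&(im.min(1)>70)&(Q[:,0]>-60)
A=Q[q];b=(A[:,0]>25)&(A[:,0]<80)&(abs(A[:,1])<38)
print("plane in plate frame",np.linalg.lstsq(np.c_[A[b][:,:2],np.ones(b.sum())],A[b][:,2],rcond=None)[0])
print("nose x ext (plate, jig)",np.percentile(A[abs(A[:,1])<20][:,0],99.8),np.percentile(J[q][abs(A[:,1])<20][:,0],99.8),"y",np.percentile(A[A[:,0]>30][:,1],[.5,99.5]))
```

```text
t 14.3 tip [-106.8   -0.7    1.5] nose [82.1  0.2 22.3] yaw,tilt,roll [ 0.28  6.28 -0.  ] F [12.9 -0.5 -8.8] op 0.171
8 x [0.0, 0.0005, 0.0014] [0.0137, -0.0, 0.0006]
plane in plate frame [1.65503244e-02 4.14037827e-03 1.02968010e+01]
nose x ext (plate, jig) 96.79916734794385 83.17294465821622 y [-39.80026574  42.59645869]
```

Emit:
move_arm(delta_pos=[[0,-0.0018,0.0012],[0,-0.0018,0.0012],[0,-0.0018,0.0012],[0,-0.0018,0.0012],[0,-0.0018,0.0012],[0,-0.0018,0.0012],[0,-0.0018,0.0012],[0,-0.0018,0.0005],[0,-0.0018,0],[0,-0.0018,0]], angular=[[0.014,0,0.001],[0.014,0,0.001],[0.014,0,0.001],[0.014,0,0.001],[0.014,0,0.001],[0.014,0,0],[0.012,0,0],[0.005,0,0],[0.003,0,0],[0.003,0,0]])

```text
clock: 15.35
ee_pos: [0.5342, -0.2182, 0.0967]
orientation: [0.73, 0.682, 0.018, 0.018]
force: [10.5, 0.3, -8.2]
opening: 0.177
```

```bash
cat > chk.py <<'E'
from h import *
import sys
where()
s=snap("wrist",sys.argv[1]);P=cloud(s).reshape(-1,3);im=s["image"].reshape(-1,3).astype(int)
J=(np.c_[P,np.ones(len(P))]@np.linalg.inv(JIG).T)[:,:3]*1e3-[0,0,72]
q=(J[:,2]>5)&(J[:,2]<40)&(J[:,0]<96)&(J[:,0]>-60)&(abs(J[:,1])<45)&(im.min(1)>70)
A=J[q];b=(A[:,0]>15)&(A[:,0]<65)&(abs(A[:,1])<38)
p=np.linalg.lstsq(np.c_[A[b][:,:2],np.ones(b.sum())],A[b][:,2],rcond=None)[0];print("plate top plane in jig",p,"z at x=80",p[2]+80*p[0])
print("plate nose ext jig x",np.percentile(A[abs(A[:,1])<20][:,0],[99,99.8]),"y",np.percentile(A[(A[:,0]>20)&(A[:,0]<65)][:,1],[.5,99.5]))
E
python3 chk.py w5; python3 -c "
from h import *
step(cur(),goal(-105,0.8,-0.7),8)"
```

```text
t 15.35 tip [-104.2   -0.8    1.9] nose [85.6 -0.1 10.5] yaw,tilt,roll [0.21 2.57 0.02] F [10.5  0.3 -8.2] op 0.177
plate top plane in jig [6.38575625e-02 8.41260503e-03 1.69587240e+01] z at x=80 22.06732901524255
plate nose ext jig x [86.31450682 87.22258888] y [-29.21245816  42.34300989]
8 x [0.0001, 0.0, 0.0008] [0.0072, -0.0001, 0.0005]
```

Emit:
move_arm(delta_pos=[[0,-0.0028,0.0008],[0,-0.0026,0.0008],[0,-0.0024,0.0008],[0,-0.0022,0.0008],[0,-0.0022,0.0008],[0,-0.0022,0.0008],[0,-0.0022,0.0008],[0,-0.0022,0.0008],[0,-0.002,0.0004],[0,-0.002,0.0004]], angular=[[0.006,0,0.001],[0.01,0,0.001],[0.01,0,0.001],[0.01,0,0.001],[0.01,0,0.001],[0.01,0,0],[0.01,0,0],[0.01,0,0],[0.005,0,0],[0.005,0,0]])

```text
clock: 16.4
ee_pos: [0.5337, -0.2183, 0.0929]
orientation: [0.731, 0.682, 0.004, 0.003]
force: [11.6, 1.3, -7.2]
opening: 0.172
```

```bash
python3 chk.py w6; python3 -c "
from h import *
step(cur(),goal(-105,0.8,-1),8)"
```

```text
t 16.4 tip [-105.5   -0.8    2. ] nose [84.5 -0.5  2.8] yaw,tilt,roll [0.11 0.24 0.05] F [11.6  1.3 -7.2] op 0.172
plate top plane in jig [2.16007745e-02 7.85250561e-03 1.29069472e+01] z at x=80 14.635009120426806
plate nose ext jig x [85.32071984 86.25188171] y [-29.99506707  42.062672  ]
8 x [0.0001, 0.0001, 0.0004] [0.0027, -0.0001, 0.0002]
```

Emit:
move_arm(delta_pos=[[0,-0.0022,0.0006],[0,-0.0022,0.0006],[0,-0.0022,0.0006],[0,-0.0022,0.0006],[0,-0.0022,0.0006],[0,-0.0022,0.0006],[0,-0.0022,0.0006],[0,-0.002,0.0004],[0,-0.002,0.0004],[0,-0.002,0.0004]], angular=[[0.006,0,0],[0.006,0,0],[0.006,0,0],[0.006,0,0],[0.006,0,0],[0.006,0,0],[0.006,0,0],[0.003,0,0],[0.003,0,0],[0.003,0,0]])

```text
clock: 17.45
ee_pos: [0.5348, -0.2183, 0.0924]
orientation: [0.731, 0.683, 0.003, 0.002]
force: [10.5, 0.2, -6.7]
opening: 0.177
```

```bash
python3 chk.py w7
python3 - <<'E'
from h import *
s=dict(np.load("pics/w7.npz"))["image"]
cv2.imwrite("pics/c7.png",cv2.resize(s,(700,525))[:,:,::-1])
E
```

```text
t 17.45 tip [-104.5   -0.9    1.9] nose [85.5 -0.2  2. ] yaw,tilt,roll [0.23 0.03 0.07] F [10.5  0.2 -6.7] op 0.177
plate top plane in jig [1.64342056e-02 7.23588119e-03 1.24455732e+01] z at x=80 13.76030963212896
plate nose ext jig x [86.22770306 87.28989274] y [-29.12055176  42.24930776]
```

View pics/c7.png

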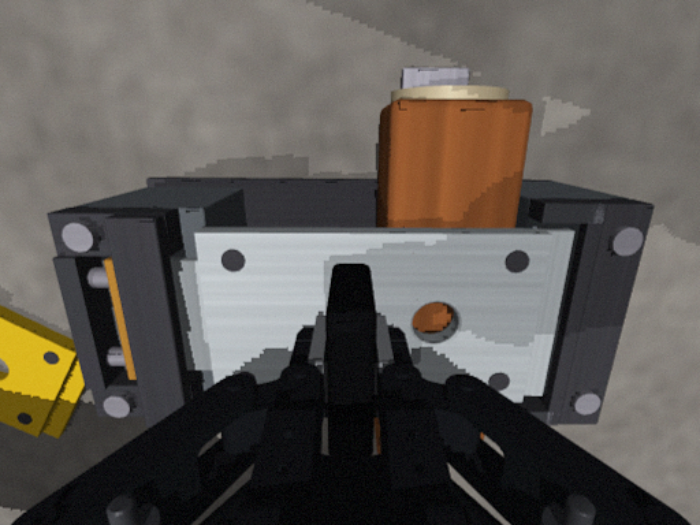

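The plate is nearly level about 2 mm above the seats. The bar is pushed back (brass visible at (120,320)) and the nose at (560,310) is just short of the catch edge. I'll press it down onto the seats.

Emit:
move_arm(delta_pos=[[0,-0.0022,0.0015],[0,-0.0022,0.0015],[0,-0.0022,0.0015],[0,-0.0022,0.0015],[0,-0.0022,0.0015],[0,-0.0022,0.0015],[0,-0.0022,0.0015],[0,-0.0022,0.0015],[0,-0.0022,0.0015],[0,-0.0022,0.0015]], angular=[[0.006,0,0],[0.006,0,0],[0.006,0,0],[0.006,0,0],[0.005,0,0],[0.005,0,0],[0.005,0,0],[0.005,0,0],[0.005,0,0],[0.005,0,0]])

```text
clock: 18.5
ee_pos: [0.536, -0.2187, 0.0907]
orientation: [0.73, 0.683, 0.002, 0.003]
force: [9.7, 1.8, 1.1]
opening: 0.178
```

```bash
python3 chk.py w8
```

```text
t 18.5 tip [-1.033e+02 -1.400e+00  1.000e-01] nose [86.7 -0.4  0.3] yaw,tilt,roll [ 0.3   0.05 -0.07] F [9.7 1.8 1.1] op 0.178
plate top plane in jig [8.78618493e-03 4.52142789e-03 1.08512157e+01] z at x=80 11.554110513386153
plate nose ext jig x [87.1610984  88.22698445] y [-29.43919978  41.94904038]
```

Force in z rose about 8 N, so the plate is resting on the seats and is level. Next I let the spring carry it forward while keeping it lightly pressed down.

Emit:
move_arm(delta_pos=[[0,0,0.001],[0,0,0.001],[0,0,0.001],[0,0,0.001],[0,0,0.001],[0,0,0.001],[0,0,0.001],[0,0,0.001],[0,0,0.001],[0,0,0.001]], angular=[[0.003,0,0],[0.003,0,0],[0.003,0,0],[0.003,0,0],[0.003,0,0],[0.003,0,0],[0.003,0,0],[0.003,0,0],[0.003,0,0],[0.003,0,0]])

```text
clock: 19.55
ee_pos: [0.5423, -0.2191, 0.0904]
orientation: [0.731, 0.683, -0.002, -0.001]
force: [-5.2, 2.2, 6.5]
opening: 0.174
```

```bash
python3 chk.py w9
```

```text
t 19.55 tip [-97.2  -1.2   1. ] nose [92.7 -0.4 -1.2] yaw,tilt,roll [ 0.24 -0.65 -0.12] F [-5.2  2.2  6.5] op 0.174
plate top plane in jig [-8.13762152e-04  2.93474251e-03  1.07761369e+01] z at x=80 10.711035940641766
plate nose ext jig x [87.87455105 89.22583462] y [-28.99464041  42.00121172]
```

Emit:
move_arm(delta_pos=[[0,0,0],[0,0,0],[0,0,0],[0,0,0],[0,0,0],[0,0,0],[0,0,0],[0,0,0],[0,0,0],[0,0,0]], angular=[[0,0,0],[0,0,0],[0,0,0],[0,0,0],[0,0,0],[0,0,0],[0,0,0],[0,0,0],[0,0,0],[0,0,0]], fingers=-1)

```text
clock: 20.6
ee_pos: [0.5418, -0.2195, 0.0898]
orientation: [0.73, 0.683, -0.003, -0.002]
force: [0.2, 0.1, -0.5]
opening: 1.002
```

```bash
python3 chk.py w10
```

```text
t 20.6 tip [-97.7  -1.7   0.6] nose [92.3 -0.8 -1.9] yaw,tilt,roll [ 0.26 -0.74 -0.16] F [ 0.2  0.1 -0.5] op 1.002
plate top plane in jig [1.64300223e-03 1.08266910e-03 1.09207185e+01] z at x=80 11.05215864320326
plate nose ext jig x [87.74222859 89.17623366] y [-41.05502849  41.98169532]
```

Free and clear of contact. I'll retreat straight up and look.

Emit:
move_arm(delta_pos=[[0,0,-0.008],[0,0,-0.02],[0,0,-0.025],[0,0,-0.025],[0,0,-0.025],[0,0,-0.025],[0,0,-0.025],[0,0,-0.02],[0,0,0],[0,0,0]], angular=[[0,0,0],[0,0,0],[0,0,0],[0,0,0],[0,0,0],[0,0,0],[0,0,0],[0,0,0],[0,0,0],[0,0,0]])

```text
clock: 21.65
ee_pos: [0.5421, -0.2187, 0.274]
orientation: [0.73, 0.683, -0.003, -0.001]
force: [0.3, -0.2, -0.5]
opening: 1.001
```

Run:
```python
from h import *
where(); s=snap("wrist","w11"); t=snap("scene","s11")
P=cloud(s).reshape(-1,3);im=s["image"].reshape(-1,3).astype(int)
J=(np.c_[P,np.ones(len(P))]@np.linalg.inv(JIG).T)[:,:3]*1e3-[0,0,72]
def R(m,n):
    r=cv2.minAreaRect(J[m][:,:2].astype(np.float32));print(n,m.sum(),np.round(r[0],1),np.round(r[1],1),round(r[2],2),"z",np.median(J[m][:,2]).round(2))
inn=(abs(J[:,1])<46)&(im.min(1)>60)&(abs(J[:,0])<95)
R((abs(J[:,2]-58)<5)&(abs(J[:,0])<40)&(abs(J[:,1])<45),"grip top (want 0,0)")
m=(abs(J[:,2]-11)<2.5)&(J[:,0]>-70)&(J[:,0]<80)&(abs(J[:,1])<44)&(im.min(1)>60); R(m,"body top (x -65..83)")
p=np.linalg.lstsq(np.c_[J[m][:,:2],np.ones(m.sum())],J[m][:,2],rcond=None)[0];print(p)
for n,xr in(("nose",(84,88)),("tongue",(-80,-67))):
    k=(J[:,0]>xr[0])&(J[:,0]<xr[1])&(abs(J[:,1])<24)&(J[:,2]>-3);print(n,np.percentile(J[k][:,2],[10,50,90]).round(1))
l=(abs(J[:,2]-22)<2.5)&(J[:,0]<-78)&(J[:,0]>-106)&(abs(J[:,1])<30);print("ledge x",np.percentile(J[l][:,0],[1,99]))
a=cv2.resize(s["image"],(430,322));b=cv2.resize(t["image"][150:340,110:330],(365,322))
cv2.imwrite("pics/c11.png",np.hstack([a,b])[:,:,::-1])
```

```text
t 21.65 tip [-97.5  -1.  184.6] nose [ 9.250e+01 -1.000e-01  1.825e+02] yaw,tilt,roll [ 0.25 -0.61 -0.2 ] F [ 0.3 -0.2 -0.5] op 1.001
grip top (want 0,0) 764 [-0.   0.2] [16. 59.] 0.04 z 58.82
body top (x -65..83) 6520 [ 7.5 -0.6] [ 84.2 145. ] 89.99 z 11.07
[-1.97989647e-03 -4.26015432e-04  1.10877205e+01]
nose [4.8 6.  6.6]
tongue [  6.2 274.  287.3]
ledge x [-102.45705062  -82.83306941]
```

View pics/c11.png

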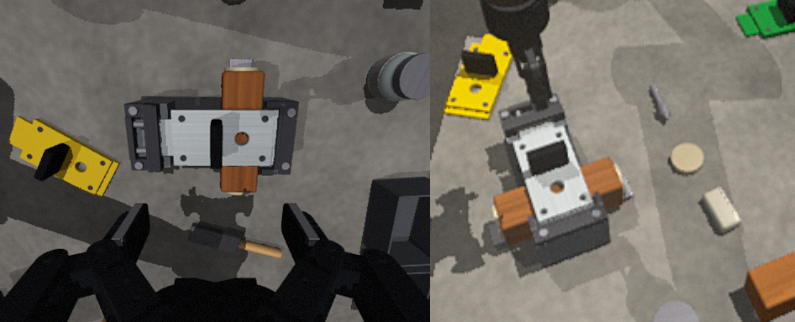

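The plate lies flat at (225,137) with its tongue under the ledge and its nose under the catch. The grip block measures (0.0, 0.2) mm from the jig origin, which is the seated position. The bystanders are undisturbed, so I'm handing in.

```bash
python3 -c "
from cell import *
print(job_done())"
```

```text
the job is handed in; nothing more can be done
None
```

The aluminium guide plate is fitted on the jig, released and handed in at about 21.7 s. I tilted it about 12°, hooked the tongue under the ledge and pushed the spring bar back about 13 mm. I then swung the nose down onto the seats, let the spring carry the plate forward under the catch, and opened the gripper and lifted it clear.

**Last checks:**
- **Position:** the grip block measured (0.0, 0.2) mm from the jig origin, with 0.04° yaw.
- **Flatness:** the plate top was level to about 0.1°. It read 1 mm high, the same bias the cameras show on the slab.
- **Nose:** its top was about 6 mm above the seat, below the catch's 8 mm underside, and its end was hidden under the catch.
- **Bystanders:** they look undisturbed in the last picture, which I judged by eye only. The spanner was outside it.
- **Forces:** the wrist force was about zero after release. The highest I read was about 16 N while pushing the bar, but I only read it at the end of each move.

**Checks that disagreed or failed:**
- **Slip in the grip:** while held, the pose worked out from the grasp was up to about 1.5 mm and 1° off the camera's, so the plate had probably shifted slightly in the fingers. I relied on the camera for the final check.
- **Tongue height:** this check failed because the fingers blocked the view. I confirmed the tongue is under the ledge only from the plate's position and the picture.

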